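# Pump a moulding flask up out of its ejector and hold it level

## Task

Pump the red lever of the blue ejector through full strokes, letting it spring back up each time, until the brass flask has been raised as far as it goes (four full strokes). Then grip the flask by its long sides, lift it straight up out of the ejector and finish while holding it still and level in the air over the ejector, its underside about 8 cm above the ejector's top, so that the underside can be inspected. Keep the flask level all the way and leave the other things on the bench alone; do not put it down or let go at the end.

Things in the scene. Friction and masses are not known exactly. Their poses are not given: they have to be found in the camera images.
- ejector: Blue steel housing fixed to the bench, 145 mm (its x, -60 to +85) by 130 mm (its y, -65 to +65), 100 mm high, flat on top, on a foot plate 170 x 155 x 12 mm. A well 88 mm (x) by 58 mm (y) opens in its top. Origin: on the bench, under the well's centre; z up. The pump lever sticks out of its +y side.
- flask: Brass block 84 mm (its x) by 54 mm (its y) by 50 mm high, 0.4 to 0.75 kg, loose in the ejector's well, axes along the ejector's, 2 mm play. Origin: centre of its underside; z up. Underside 46 mm over the bench at the start (top 4 mm below the ejector's top: cannot be gripped); fully raised 94 mm (top 44 mm proud: can be gripped across its 54 mm).
- ram (a joint): Height in m of the steel plate under the flask: 0 at the start, 0.012 more after each full stroke of the lever, about 0.048 after the fourth, when pumping gains no more. A ratchet and friction keep it up.
- pump_lever (a joint): Pump lever angle in rad: 0 at rest (sprung up, 0.32 rad above level), 0.5 at its hard lower stop, not to be forced (0.18 rad below level). A full stroke: pushed down beyond 0.42, then let rise below 0.07 before the next; its spring raises it. It needs about 3 to 13 N, pushed down at the middle of its pad.
- lever_pad (a point): Middle of the top face of the red pad (45 x 75 x 12 mm) at the lever's end; push it down from above with closed fingers. Hinge line: along the ejector's x, at its y = 75 mm, 55 mm over the bench. Pad middle: 170 mm from the hinge along the lever, top face 6 mm above the lever's line; 114 mm over the bench at rest, 31 mm at the lower stop.
- model: White plaster dental cast, 52 x 62 x 33 mm, bystander. Origin: centre of its underside.
- bur_block: Green block 50 x 110 x 28 mm with small metal burs standing in it, 54 mm high in all, bystander. Origin: centre of its underside.
- articulator: Small metal articulator with plaster discs in it, 85 x 60 x 99 mm, bystander. Origin: centre of its underside.
- wax_box: White box with a pink wax sheet on top, 75 x 110 x 30 mm, bystander. Origin: centre of its underside.
- mixing_bowl: Green mixing bowl, 100 mm across, 60 mm high, bystander. Origin: centre of its underside.
- jar: Closed amber jar, 56 mm across, 70 mm high, bystander. Origin: centre of its underside.

How it is judged:
By the outcome, as a careful person would: the job done as asked, in the order asked, and still so for the second after the job is handed in, while the arm keeps its last pose, push and grip.
It also fails if it takes over 61 s, if anything falls off the work surface, if the arm or the gripper's body presses on something with over 40 N, if the wrist force passes 120 N, or if a joint passes its speed limit or range.

## Robot

A 6-joint arm with a two-finger parallel gripper is mounted at the origin on the work surface. World frame = base frame: x ahead of the robot, y to its left, z up, the work surface at z = 0. Lengths are in mm, angles in rad, forces in N, time in s.
With the tool pointing down it reaches from about 275 to 1000 mm from the base axis. Payload 8.4 kg.
Tool frame: the origin (TCP) lies at the very end of the fingers, on their centre line; the grasp point (between the pads) lies 19 mm behind it; z points along the fingers, y is the line along which they close (so a half turn about z gives the same grasp; the last joint's range is limited). The gripper opens to 85 mm and grips with 20 to 120 N. Pads are 22 mm wide; open, the fingers measure 114 mm over their backs; the gripper's body (76 mm by 85 mm) begins 54 mm behind the grasp point. The pads swing forward as they close: fully open they stand 13 mm farther back than shut.
Start: joints at [-1.12, 0.353, 1.633, -0, 1.155, -0.002], TCP at [273.427, -562.019, 231.281] pointing down, gripper open.
Joint ranges: [-2.63, 2.63], [-0.92, 2.1], [0.06, 2.66], [-1.3, 4.44], [0, 2.69], [-3.02, 3.02]. Speed limits (rad/s): [2.22, 2.22, 2.79, 3.14, 3.14, 3.14].

## Interface

Orientations are given as [roll, pitch, yaw] about the fixed x, y, z axes, in that order (R = Rz(yaw) Ry(pitch) Rx(roll)).
In Python, from rig import sensors, grab_frame, camera_params, order gives the robot as it stands. The module is installed in compiled form; this text tells all that it offers.
- The arm moves only by the tool move_arm, never from a script. Its argument "motion" is a list of rows, each a list of 7 numbers: the turn, a rotation vector about the tool's x, y, z in a scale on which 1.0 is pi rad, then the shift along the tool's x, y, z in fractions of the full range, 1 being 1 m, then the finger opening in m, from 0 to 0.0854. A call has 1 to 8 rows; each row is the pose to reach, as a shift and turn from the pose commanded when the call began, along the tool's axes at that moment; what a row does not reach only later rows make up. A row lasts 1/8 s, in which the tool goes at most 62.5 mm and 10.7 degrees, less where a joint would pass 70% of its speed; a pose out of reach is approached as far as the arm can. A call with a gripper value outside its range is refused whole. The fingers move at their own pace and stop on an object; "grip_force" is the grip in N (left out, the last holds). Time passes only in rows, so rows that repeat a pose let the fingers close. It gives the time, the measured TCP pose, the force, the opening and the grip force at its end, in the units of the state.
- sensors.sense(): the state, without advancing time (a new reading comes with each control period).
- grab_frame(name): name is "scene" or "top"; returns (picture, depth): 400x640x3 uint8, red, green, blue; 400x640 float32, mm along the optical axis (not along the pixel's ray), 0 where there is no reading.
- camera_params(name): a dict with "camera_matrix" (3x3 intrinsics, pixels), "world_from_camera" (4x4, takes a point from camera to world coordinates). Camera axes: x right, y down, z forward; pixel columns grow to the right and rows downward; lengths in mm; the calibration is good to about 2 mm. A picture is of the moment at which its call begins. camera_params takes no time and is no camera call.
- order.sign_off(): hands the job in; it is judged then, once.
The state is a dict: "clock": time; "qpos": joint angles; "qvel": joint speeds; "joint_efforts": joint torques, N m; "eef_pos": TCP position; "tcp_rot": TCP orientation; "contact_force": force on the tool from outside, world axes, zero at the start; "wrist_torque": the same for the moment, N m; "opening": opening from 0.0 (shut) to 1.0 (fully open); "grasp_force": force on a finger pad.
Only numpy, scipy, OpenCV 4.12 (cv2) and the standard library are available. Lean on these libraries where they do the work, as an engineer would, in place of code of your own. Each camera call takes 0.05 s, during which the arm holds its last target. There are 200 camera calls.

## Working session

There is one attempt and no reset: what is moved stays moved. The work goes in short steps, Python scripts to look and compute and a tool call to move; the robot and the scene stay as the last step left them, time stands still between calls to the robot, and variables do not carry over. Pictures are saved under pics/ and viewed, at most 10 in all, crops included, and the job is handed in when it is done.

Besides the shell and the picture viewer there is one more tool, called after "Request:" as name(argument=value, ...), one argument or row to a line, values as JSON. move_arm: Moves the arm, as the interface text tells. Its arguments: {"type":"object","properties":{"motion":{"type":"array","items":{"type":"array","items":{"type":"number"}}},"grip_force":{"type":"number"}},"required":["motion"]}

```bash
mkdir -p pics; cat > h.py <<'E'
import numpy as np, cv2
from rig import sensors, grab_frame, camera_params, order
def cloud(n):
    im,d=grab_frame(n); p=camera_params(n); K=np.array(p["camera_matrix"]);T=np.array(p["world_from_camera"])
    v,u=np.mgrid[:400,:640]; c=np.stack([(u-K[0,2])/K[0,0]*d,(v-K[1,2])/K[1,1]*d,d],-1)
    return im,d,c@T[:3,:3].T+T[:3,3]
E
python3 - <<'E'
from h import *
print(sensors.sense())
a=[]
for n in("scene","top"):
    im,d,P=cloud(n); np.savez(n,im=im,d=d,P=P); cv2.imwrite(f"pics/{n}.png",im[...,::-1])
    print(n,camera_params(n))
E
```

```text
{'clock': 0.0, 'qpos': array([-1.12040484e+00,  3.53660141e-01,  1.63415301e+00, -1.75588208e-05,
        1.15518459e+00, -2.39415123e-03]), 'qvel': array([-0.00086058, -0.00038642, -0.00072574,  0.00072341, -0.00134964,
        0.00018752]), 'joint_efforts': array([ 2.34664170e-03, -6.05236459e+01, -3.42060292e+01,  2.18375480e-04,
        9.22792620e-03,  6.55991357e-06]), 'eef_pos': array([ 273.20820613, -561.58599956,  230.54610969]), 'tcp_rot': array([-3.14018753e+00,  1.26900157e-05,  4.52792746e-01]), 'contact_force': array([0.62206169, 0.09022864, 0.63379642]), 'wrist_torque': array([-0.04654555,  0.01595019,  0.00713345]), 'grasp_force': 0.0, 'opening': 1.004236886709845}
scene {'camera_matrix': array([[385.51963199,   0.        , 321.41784357],
       [  0.        , 385.51963199, 195.48139236],
       [  0.        ,   0.        ,   1.        ]]), 'world_from_camera': array([[-4.62016719e-01,  5.25455972e-01, -7.14448439e-01,
         1.42394859e+03],
       [ 8.86869050e-01,  2.75515939e-01, -3.70883075e-01,
         4.66518941e+02],
       [ 1.95920599e-03, -8.04976390e-01, -5.93303609e-01,
         7.97228334e+02],
       [ 0.00000000e+00,  0.00000000e+00,  0.00000000e+00,
         1.00000000e+00]])}
top {'camera_matrix': array([[361.42629093,   0.        , 327.68450699],
       [  0.        , 361.42629093, 196.84093096],
       [  0.        ,   0.        ,   1.        ]]), 'world_from_camera': array([[ 1.06282940e-02, -9.94827101e-01,  1.01025141e-01,
         4.37798773e+02],
       [-9.99313279e-01, -1.41537045e-02, -3.42438867e-02,
         1.76798150e+01],
       [ 3.54966265e-02, -1.00591811e-01, -9.94294361e-01,
         1.02279956e+03],
       [ 0.00000000e+00,  0.00000000e+00,  0.00000000e+00,
         1.00000000e+00]])}
```

View pics/top.png

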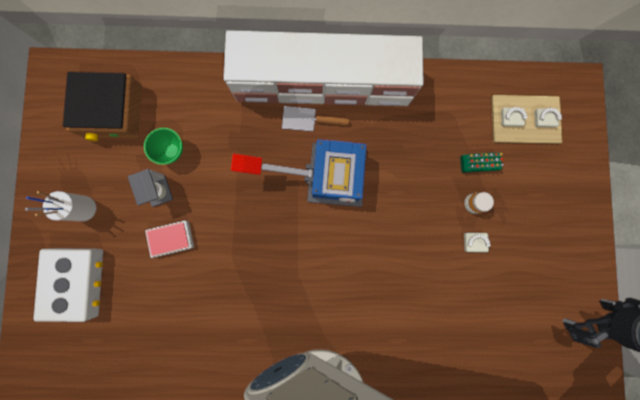

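View pics/scene.png

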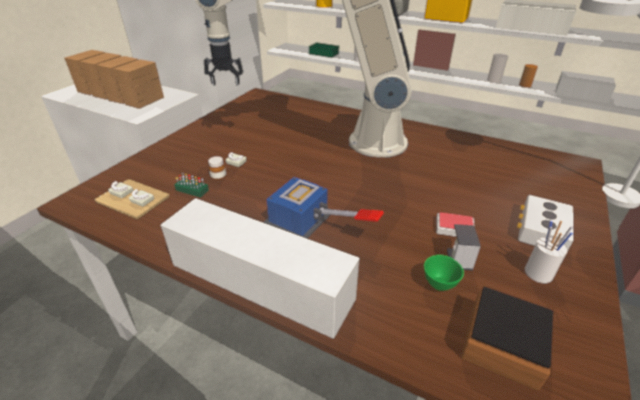

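The top view shows the ejector's blue top around (338,170) with the brass flask at (340,173), and the red pad at (246,164). A long white cabinet stands just beyond, from (225,35) to (422,105). The scene view agrees.

```bash
python3 - <<'E'
from h import *
def rect(m,P,lab):
    p=P[m]; print(lab,m.sum(),np.median(p,0).round(1),"z",np.percentile(p[:,2],[5,50,95]).round(1)); 
    r=cv2.minAreaRect(p[:,:2].astype(np.float32)); print("  rect",r)
for n in("top","scene"):
    z=np.load(n+".npz"); im,P=z["im"],z["P"]; h=cv2.cvtColor(im,cv2.COLOR_RGB2HSV); H,S,V=[h[...,i].astype(int) for i in range(3)]
    near=(abs(P[...,0]-520)<200)&(abs(P[...,1]-80)<300)&(z["d"]>0)
    blue=near&(H>100)&(H<125)&(S>120)
    rect(blue&(abs(P[...,2]-100)<6),P,n+" bluetop")
    red=near&((H<5)|(H>175))&(S>200)&(V>120)&(P[...,2]>60)
    k=lambda m:cv2.morphologyEx(m.astype(np.uint8),cv2.MORPH_OPEN,np.ones((3,3)))>0
    rect(k(red),P,n+" red"); 
    t=k(red); A=np.c_[P[t][:,:2],np.ones(t.sum())]; print("  plane",np.linalg.lstsq(A,P[t][:,2],rcond=None)[0])
    br=near&(H>12)&(H<30)&(S>90)&(V>110)&(P[...,2]>80)
    rect(br,P,n+" brass")
    w=(P[...,0]>500)&(P[...,0]<900)&(abs(P[...,1]-50)<350)&(S<30)&(P[...,2]>60); rect(w,P,n+" white")
E
```

```text
top bluetop 1347 [621.8 -42.3 101.3] z [ 98.5 101.3 104.1]
  rect ((605.84326171875, -42.21305847167969), (129.7209014892578, 143.78659057617188), 85.18737030029297)
top red 508 [611.1 194.1 115.6] z [104.9 115.6 126.3]
  rect ((611.6334228515625, 193.54380798339844), (70.16416931152344, 43.3956298828125), 85.68802642822266)
  plane [ 0.04379279  0.32933825 25.16374268]
top brass 393 [592.4 -40.1  97.3] z [ 94.8  97.3 100.2]
  rect ((593.8836059570312, -41.59294128417969), (53.473087310791016, 83.10187530517578), 85.5860824584961)
top white 9041 [839.5  -4.3 150.6] z [ 75.4 150.6 153.8]
  rect ((713.093017578125, 0.2679443359375), (373.7408752441406, 499.84356689453125), 0.007977151311933994)
scene bluetop 542 [649.5 -21.9  98.3] z [ 95.4  98.3 100.6]
  rect ((614.3329467773438, -38.33289337158203), (126.68275451660156, 139.7057342529297), 85.77286529541016)
scene red 206 [620.5 203.3 116. ] z [104.2 116.  123.1]
  rect ((616.76220703125, 197.5214385986328), (67.29476165771484, 41.17267990112305), 85.4213638305664)
  plane [-1.69502436e-02  2.97247066e-01  6.54154756e+01]
scene brass 108 [594.7 -38.5  94.3] z [92.  94.3 96.8]
  rect ((592.9774169921875, -41.60430908203125), (49.5750846862793, 79.37614440917969), 88.09564971923828)
scene white 5211 [857.7  46.3 148.5] z [ 88.2 148.5 150.6]
  rect ((718.4606323242188, 1.6391448974609375), (500.3951110839844, 362.9742431640625), 89.99494934082031)
```

```bash
cat >> h.py <<'E'
from scipy.spatial.transform import Rotation as Ro
def delta(xyz,yaw):
    s=sensors.sense(); R=Ro.from_euler("xyz",s["tcp_rot"]); G=Ro.from_euler("xyz",[np.pi,0,yaw])
    print(s["clock"],"turn",(R.inv()*G).as_rotvec().round(4),"shift m",(R.inv().apply(np.array(xyz)-s["eef_pos"])/1000).round(4))
E
python3 -c "
from h import *
delta([612,189,230],-.078)
z=np.load('top.npz');P=z['P'];m=(P[...,2]>140)&(P[...,2]<160)&(P[...,0]>600)&(abs(P[...,1]+40)<150);print(P[m][:,0].min())"
```

```text
0.1 turn [-1.200e-03  3.000e-04  5.308e-01] shift m [ 0.633  -0.5268  0.0013]
809.5509077988834
```

Units first: turns go in shares of pi rad. So 0.531 rad / 3.1416 = 0.169.

Request:
move_arm(
  motion=[
    [0, 0, 0.169, 0.633, -0.527, 0, 0],
    [0, 0, 0.169, 0.633, -0.527, 0, 0],
    [0, 0, 0.169, 0.633, -0.527, 0, 0],
    [0, 0, 0.169, 0.633, -0.527, 0, 0],
    [0, 0, 0.169, 0.633, -0.527, 0, 0],
    [0, 0, 0.169, 0.633, -0.527, 0, 0],
    [0, 0, 0.169, 0.633, -0.527, 0, 0],
    [0, 0, 0.169, 0.633, -0.527, 0, 0],
  ],
)

```text
clock: 1.1
eef_pos: [479.0, -105.3, 231.3]
tcp_rot: [3.142, -0.0, -0.078]
contact_force: [1.0, -1.0, -0.1]
opening: -0.002
grasp_force: 0.0
```

```bash
python3 -c "
from h import *
delta([612,189,140],-.078)"
```

```text
1.1 turn [ 0.0001 -0.0002 -0.0003] shift m [ 0.1095 -0.3038  0.0913]
```

Request:
move_arm(
  motion=[
    [0, 0, 0, 0.1095, -0.304, 0, 0],
    [0, 0, 0, 0.1095, -0.304, 0, 0],
    [0, 0, 0, 0.1095, -0.304, 0, 0],
    [0, 0, 0, 0.1095, -0.304, 0.03, 0],
    [0, 0, 0, 0.1095, -0.304, 0.06, 0],
    [0, 0, 0, 0.1095, -0.304, 0.09, 0],
    [0, 0, 0, 0.1095, -0.304, 0.09, 0],
    [0, 0, 0, 0.1095, -0.304, 0.09, 0],
  ],
)

```text
clock: 2.1
eef_pos: [611.5, 186.7, 142.0]
tcp_rot: [3.141, 0.0, -0.078]
contact_force: [-0.2, -0.5, 0.3]
opening: 0.0
grasp_force: 0.0
```

```bash
python3 - <<'E'
from h import *
delta([612,189,122],-.078)
im,d,P=cloud("top"); a=cv2.resize(im[120:220,200:400,::-1],None,fx=3,fy=3)
im,d,P=cloud("scene"); b=cv2.resize(im[130:280,230:430,::-1],None,fx=3,fy=2)
cv2.imwrite("pics/pad.png",np.vstack([a,b[:300]]))
E
```

```text
2.1 turn [ 0.0003  0.0001 -0.0003] shift m [ 0.0003 -0.0024  0.02  ]
```

View pics/pad.png

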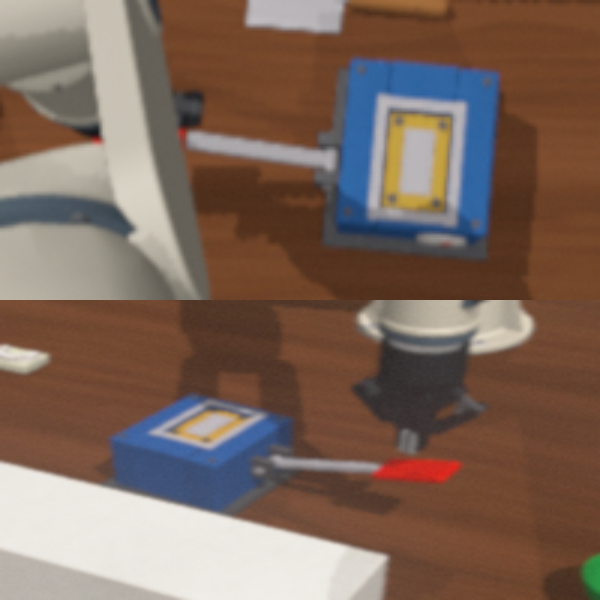

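The crop shows the closed fingertips, at (408,440), just above the red pad (420,470). The flask sits flush in the well. I'll make the first stroke now.

Request:
move_arm(
  motion=[
    [0, 0, 0, 0, -0.003, 0.02, 0],
    [0, 0, 0, 0, -0.005, 0.04, 0],
    [0, 0, 0, 0, -0.007, 0.06, 0],
    [0, 0, 0, 0, -0.009, 0.08, 0],
    [0, 0, 0, 0, -0.01, 0.095, 0],
    [0, 0, 0, 0, -0.01, 0.104, 0],
    [0, 0, 0, 0, -0.01, 0.104, 0],
  ],
)

```text
clock: 3.08
eef_pos: [612.8, 196.7, 36.5]
tcp_rot: [3.141, -0.001, -0.078]
contact_force: [0.8, -3.1, 10.9]
opening: -0.002
grasp_force: 5.4
```

```bash
python3 - <<'E'
from h import *
s=sensors.sense();print(s["eef_pos"],s["contact_force"])
im,d,P=cloud("scene");np.savez("s1",im=im,P=P)
h=cv2.cvtColor(im,cv2.COLOR_RGB2HSV); t=((h[...,0]<5)|(h[...,0]>175))&(h[...,1]>200)&(h[...,2]>120)&(P[...,0]>520)&(P[...,0]<700)&(P[...,1]>130)&(P[...,1]<270)
t=cv2.erode(t.astype(np.uint8),np.ones((3,3)))>0
print(t.sum(),P[t].mean(0));print(np.linalg.lstsq(np.c_[P[t][:,:2],np.ones(t.sum())],P[t][:,2],rcond=None)[0])
E
```

```text
[612.75055002 196.70600901  36.50981113] [ 0.7673555  -3.09774317 10.8632563 ]
100 [622.03867308 214.51857905  31.58269931]
[-2.90689996e-02 -1.51639441e-01  8.21942186e+01]
```

Request:
move_arm(
  motion=[
    [0, 0, 0, 0, 0.003, -0.03, 0],
    [0, 0, 0, 0, 0.006, -0.06, 0],
    [0, 0, 0, 0, 0.009, -0.09, 0],
    [0, 0, 0, 0, 0.009, -0.09, 0],
  ],
)

```text
clock: 3.62
eef_pos: [612.5, 188.3, 128.3]
tcp_rot: [-3.141, -0.002, -0.078]
contact_force: [-0.0, 0.3, -0.7]
opening: -0.002
grasp_force: 0.0
```

```bash
cat > chk.py <<'E'
from h import *
s=sensors.sense();print(s["clock"],s["eef_pos"],s["contact_force"])
im,d,P=cloud("scene")
h=cv2.cvtColor(im,cv2.COLOR_RGB2HSV); t=((h[...,0]<5)|(h[...,0]>175))&(h[...,1]>200)&(h[...,2]>120)&(P[...,0]>520)&(P[...,0]<700)&(P[...,1]>130)&(P[...,1]<270)
t=cv2.erode(t.astype(np.uint8),np.ones((3,3)))>0
print("pad slope",np.linalg.lstsq(np.c_[P[t][:,:2],np.ones(t.sum())],P[t][:,2],rcond=None)[0][1],P[t].mean(0))
im,d,P=cloud("top");e=[(abs(P[...,0]-593)<18)&(abs(P[...,1]+41)<12)];print("flask top z",np.median(P[e[0]][:,2]))
E
python3 chk.py
```

```text
3.625 [612.52508998 188.31398907 128.2984793 ] [-0.04297821  0.285919   -0.68999172]
pad slope 0.3198516666596998 [623.32933297 203.69057414 116.41377059]
flask top z 109.80886127845497
```

Request:
move_arm(
  motion=[
    [0, 0, 0, 0, -0.003, 0.025, 0],
    [0, 0, 0, 0, -0.006, 0.05, 0],
    [0, 0, 0, 0, -0.008, 0.075, 0],
    [0, 0, 0, 0, -0.009, 0.09, 0],
    [0, 0, 0, 0, -0.009, 0.09, 0],
    [0, 0, 0, 0, -0.005, 0.045, 0],
    [0, 0, 0, 0, 0, 0, 0],
    [0, 0, 0, 0, 0, 0, 0],
  ],
)

```text
clock: 4.72
eef_pos: [613.0, 188.5, 129.1]
tcp_rot: [-3.14, -0.004, -0.078]
contact_force: [0.1, -0.2, -0.2]
opening: 0.002
grasp_force: 0.0
```

```bash
python3 chk.py
```

```text
4.725 [613.0156647  188.5294482  129.07293404] [ 0.12898631 -0.16321997 -0.23653712]
pad slope 0.31393451014337437 [623.69584741 205.03875696 116.75145512]
flask top z 122.31312934622281
```

Request:
move_arm(
  motion=[
    [0, 0, 0, 0, -0.003, 0.025, 0],
    [0, 0, 0, 0, -0.006, 0.05, 0],
    [0, 0, 0, 0, -0.008, 0.075, 0],
    [0, 0, 0, 0, -0.009, 0.091, 0],
    [0, 0, 0, 0, -0.009, 0.091, 0],
    [0, 0, 0, 0, -0.005, 0.045, 0],
    [0, 0, 0, 0, 0, 0, 0],
    [0, 0, 0, 0, 0, 0, 0],
  ],
)

```text
clock: 5.82
eef_pos: [612.6, 188.5, 128.5]
tcp_rot: [-3.141, -0.003, -0.078]
contact_force: [0.3, 0.4, -0.8]
opening: 0.0
grasp_force: 0.0
```

```bash
python3 chk.py
```

```text
5.825 [612.63102321 188.50901969 128.49046982] [ 0.30657195  0.44394756 -0.78859099]
pad slope 0.3234030080478415 [622.81970179 204.30404208 116.17223989]
flask top z 134.48568052923338
```

Request:
move_arm(
  motion=[
    [0, 0, 0, 0, -0.003, 0.025, 0],
    [0, 0, 0, 0, -0.006, 0.05, 0],
    [0, 0, 0, 0, -0.008, 0.075, 0],
    [0, 0, 0, 0, -0.009, 0.091, 0],
    [0, 0, 0, 0, -0.009, 0.091, 0],
    [0, 0, 0, 0, -0.005, 0.045, 0],
    [0, 0, 0, 0, 0, 0, 0],
    [0, 0, 0, 0, 0, 0, 0],
  ],
)

```text
clock: 6.92
eef_pos: [612.4, 188.5, 128.2]
tcp_rot: [-3.141, -0.002, -0.078]
contact_force: [0.3, 0.1, 1.3]
opening: -0.0
grasp_force: 0.0
```

```bash
python3 chk.py; python3 -c "
from h import *
delta([593.5,-41.5,250],-.078)"
```

```text
6.925 [612.447783   188.46726595 128.22535051] [0.26030548 0.12908183 1.25215734]
pad slope 0.3222201039274427 [623.64717168 204.82201661 116.5522888 ]
flask top z 146.6642984750248
7.025 turn [ 0.001   0.0027 -0.0002] shift m [ 0.0008  0.2303 -0.1246]
```

```bash
cat > fl.py <<'E'
from h import *
for n in("top","scene"):
    im,d,P=cloud(n)
    m=(abs(P[...,0]-593)<65)&(abs(P[...,1]+41)<60)&(abs(P[...,2]-144)<6)&(d>0)
    p=P[m]; r=cv2.minAreaRect(p[:,:2].astype(np.float32)); print(n,m.sum(),r,"z",np.median(p[:,2]),"tilt",np.linalg.lstsq(np.c_[p[:,:2],np.ones(len(p))],p[:,2],rcond=None)[0][:2])
    # flask footprint mean from rays onto z=144 using mask
    prm=camera_params(n);K=np.array(prm["camera_matrix"]);T=np.array(prm["world_from_camera"])
    v,u=np.nonzero(m); r=np.c_[(u-K[0,2])/K[0,0],(v-K[1,2])/K[1,1],np.ones(len(u))]@T[:3,:3].T
    q=T[:3,3]+r*((144-T[2,3])/r[:,2])[:,None]; print("  ray",cv2.minAreaRect(q[:,:2].astype(np.float32)))
E
python3 fl.py
```

```text
top 727 ((593.8504638671875, -41.63645553588867), (54.0994987487793, 84.1885986328125), 85.67394256591797) z 145.69733916846985 tilt [ 0.00480068 -0.0067748 ]
  ray ((593.3905029296875, -41.41189956665039), (53.787391662597656, 84.41529083251953), 85.46241760253906)
scene 300 ((596.472412109375, -40.006900787353516), (54.97333526611328, 85.0253677368164), 87.03507995605469) z 142.71996710288204 tilt [-0.01057066 -0.01174025]
  ray ((600.075927734375, -36.97795867919922), (56.75985336303711, 86.44175720214844), 85.90467071533203)
```

To row units: 0.002 rad / 3.1416 = 0.0006.

Request:
move_arm(
  motion=[
    [0, 0, 0, 0, 0, -0.05, 0.085],
    [0, 0, 0, 0.001, 0.06, -0.09, 0.085],
    [0, 0, 0, 0.002, 0.12, -0.09, 0.085],
    [0, 0, 0, 0.002, 0.18, -0.09, 0.085],
    [0, 0.0006, 0, 0.002, 0.23, -0.09, 0.085],
    [0, 0.0006, 0, 0.002, 0.23, -0.09, 0.085],
    [0, 0.0006, 0, 0.002, 0.23, -0.09, 0.085],
    [0, 0.0006, 0, 0.002, 0.23, -0.09, 0.085],
  ],
)

```text
clock: 8.12
eef_pos: [595.5, -40.0, 216.5]
tcp_rot: [-3.141, -0.001, -0.077]
contact_force: [0.6, 0.8, -0.3]
opening: 0.993
grasp_force: 0.0
```

```bash
python3 -c "
from h import *
print(sensors.sense());delta([594.3,-41,107],-.078)"
```

```text
{'clock': 8.125, 'qpos': array([-6.96635024e-02,  3.23578429e-01,  1.71099845e+00,  2.72170891e-04,
        1.10630369e+00,  1.57783484e+00]), 'qvel': array([ 0.00650343, -0.00536298, -0.00467075, -0.00076263,  0.00134184,
       -0.00275128]), 'joint_efforts': array([-7.31601454e-01, -5.72701335e+01, -3.31253922e+01, -2.96171405e-02,
       -3.42837673e-03,  6.54150746e-03]), 'eef_pos': array([595.45755049, -39.96165211, 216.48083545]), 'tcp_rot': array([-3.14134423e+00, -7.10336466e-04, -7.68239372e-02]), 'contact_force': array([ 0.64798642,  0.78388043, -0.28638182]), 'wrist_torque': array([-0.00732753,  0.01990655, -0.01675501]), 'grasp_force': 0.0, 'opening': 0.9934922272306224}
8.125 turn [-0.0002 -0.0007  0.0012] shift m [-0.0012  0.0012  0.1095]
```

To row units: 0.001 rad / 3.1416 = 0.0003.

Request:
move_arm(
  motion=[
    [0, 0, 0.0003, -0.001, 0.001, 0.04, 0.085],
    [0, 0, 0.0003, -0.001, 0.001, 0.07, 0.085],
    [0, 0, 0.0003, -0.001, 0.001, 0.095, 0.085],
    [0, 0, 0.0003, -0.001, 0.001, 0.109, 0.085],
    [0, 0, 0.0003, -0.001, 0.001, 0.109, 0.085],
    [0, 0, 0.0003, -0.001, 0.001, 0.109, 0.085],
  ],
)

```text
clock: 8.88
eef_pos: [595.5, -41.9, 109.2]
tcp_rot: [-3.142, -0.003, -0.079]
contact_force: [0.3, -0.2, 0.4]
opening: 0.993
grasp_force: 0.0
```

```bash
python3 - <<'E'
from h import *
delta([594.3,-41,107],-.078)
a=grab_frame("top")[0][110:230,250:430,::-1]; b=grab_frame("scene")[0][120:240,210:390,::-1]
cv2.imwrite("pics/g.png",np.hstack([cv2.resize(x,None,fx=2.2,fy=3.5) for x in(a,b)]))
E
```

```text
8.875 turn [-0.     -0.0033 -0.0008] shift m [-0.0012 -0.0008  0.0022]
```

View pics/g.png

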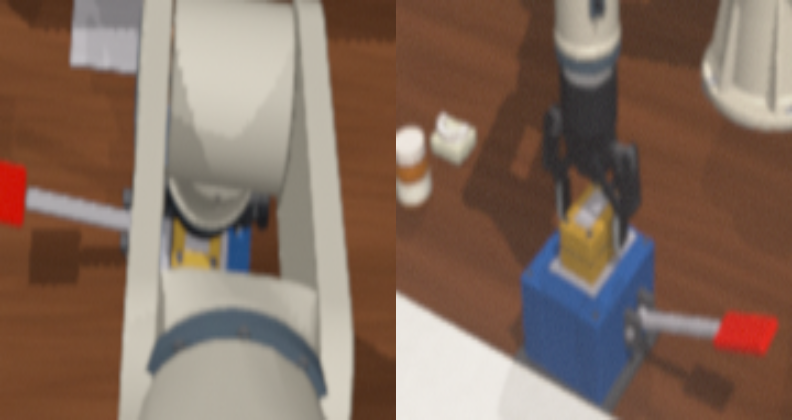

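The fingers straddle the brass flask at (590,235), level with the ejector's axes. I'll go 4 mm lower and close.

To row units: 0.002 rad / 3.1416 = 0.0006.

Request:
move_arm(
  motion=[
    [0, 0.0006, 0, -0.001, 0, 0.004, 0.085],
    [0, 0.0006, 0, -0.001, 0, 0.004, 0.05],
    [0, 0.0006, 0, -0.001, 0, 0.004, 0.045],
    [0, 0.0006, 0, -0.001, 0, 0.004, 0.045],
    [0, 0.0006, 0, -0.001, 0, 0.004, 0.045],
    [0, 0.0006, 0, -0.001, 0, 0.004, 0.045],
  ],
  grip_force=60,
)

```text
clock: 9.72
eef_pos: [593.8, -42.2, 104.4]
tcp_rot: [3.141, -0.004, -0.079]
contact_force: [-0.3, -1.1, 1.7]
opening: 0.623
grasp_force: 66.6
```

Request:
move_arm(
  motion=[
    [0, 0, 0, 0, 0, -0.003, 0.045],
    [0, 0, 0, 0, 0, -0.008, 0.045],
    [0, 0, 0, 0, 0, -0.014, 0.045],
    [0, 0, 0, 0, 0, -0.022, 0.045],
    [0, 0, 0, 0, 0, -0.03, 0.045],
    [0, 0, 0, 0, 0, -0.038, 0.045],
    [0, 0, 0, 0, 0, -0.046, 0.045],
    [0, 0, 0, 0, 0, -0.05, 0.045],
  ],
)

```text
clock: 10.72
eef_pos: [593.8, -42.1, 155.0]
tcp_rot: [-3.142, -0.005, -0.079]
contact_force: [0.7, 0.5, -4.8]
opening: 0.625
grasp_force: 66.2
```

To row units: -0.005 rad / 3.1416 = -0.0016.

Request:
move_arm(
  motion=[
    [0, -0.0003, 0, 0, 0, -0.006, 0.045],
    [0, -0.001, 0, 0, 0, -0.014, 0.045],
    [0, -0.0013, 0, 0, 0, -0.022, 0.045],
    [0, -0.0016, 0, 0, 0, -0.029, 0.045],
    [0, -0.0016, 0, 0, 0, -0.034, 0.045],
    [0, -0.0016, 0, 0, 0, -0.036, 0.045],
    [0, -0.0016, 0, 0, 0, -0.036, 0.045],
    [0, -0.0016, 0, 0, 0, -0.036, 0.045],
  ],
)

```text
clock: 11.72
eef_pos: [593.2, -42.0, 190.0]
tcp_rot: [3.142, 0.002, -0.079]
contact_force: [-0.4, 0.1, -5.6]
opening: 0.626
grasp_force: 66.2
```

```bash
python3 - <<'E'
from h import *
im,d,P=cloud("scene"); cv2.imwrite("pics/end.png",cv2.resize(im[90:250,220:420,::-1],None,fx=3,fy=3))
h=cv2.cvtColor(im,cv2.COLOR_RGB2HSV)
m=(h[...,0]>12)&(h[...,0]<30)&(h[...,1]>110)&(h[...,2]>60)&(abs(P[...,0]-600)<70)&(abs(P[...,1]+40)<60)&(P[...,2]>120)
print(m.sum(),np.percentile(P[m][:,2],[1,5,50,95,99]))
E
```

```text
418 [180.15206699 182.53288895 209.24012846 228.5278953  229.31829756]
```

View pics/end.png

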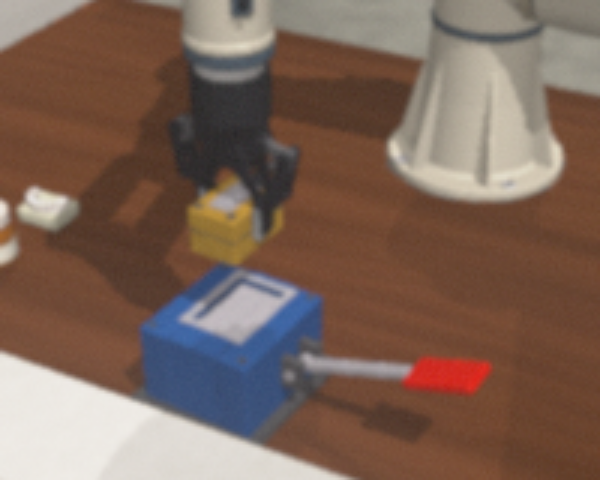

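The flask hangs level at (235,220) over the ejector, with its underside at about z = 180 mm, which is 8 cm above the ejector's top. The lever is back up at rest. I'll let it settle, then hand in.

Request:
move_arm(
  motion=[
    [0, 0, 0, 0, 0, 0, 0.045],
    [0, 0, 0, 0, 0, 0, 0.045],
    [0, 0, 0, 0, 0, 0, 0.045],
    [0, 0, 0, 0, 0, 0, 0.045],
  ],
)

```text
clock: 12.28
eef_pos: [593.4, -42.0, 190.3]
tcp_rot: [-3.142, 0.001, -0.079]
contact_force: [0.3, -0.6, -4.9]
opening: 0.625
grasp_force: 66.2
```

```bash
python3 -c "
from h import *
s=sensors.sense();print(s['eef_pos'],s['tcp_rot'],s['qvel'].round(4),s['opening']);print(order.sign_off())"
```

```text
[593.41140619 -41.99616015 190.28047498] [-3.14156905e+00  1.01817037e-03 -7.91552283e-02] [-0.      0.0002  0.0022  0.0003  0.0007 -0.    ] 0.6254236025073573
the job is handed in; nothing more can be done
None
```

I pumped the lever through four full strokes, then lifted the flask out, and it is held still and level with its underside about 8 cm above the ejector; the job was handed in at about 12 s.

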